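# Hold in the recessed reset switch of an opened inverter with the insulated stylus

### The arm

A 6-joint arm with a two-finger parallel gripper is mounted at the origin on the work surface. World frame = base frame: x ahead of the robot, y to its left, z up, the work surface at z = 0. Lengths are in mm, angles in rad, forces in N, time in s.
With the tool pointing down it reaches from about 275 to 750 mm from the base axis. Payload 10.2 kg.
Tool frame: the origin (TCP) lies at the very end of the fingers, on their centre line; the grasp point (between the pads) lies 19 mm behind it (r.grip_depth is the z of the grasp point in the tool frame, in mm); z points along the fingers, y is the direction in which the jaws open and shut (so a half turn about z gives the same grasp; the last joint's range is limited). The gripper opens to 85 mm and grips with 20 to 120 N. Pads are 22 mm wide; open, the fingers measure 114 mm over their backs; the gripper's body (76 mm by 85 mm) begins 54 mm behind the grasp point. The pads swing forward as they close: fully open they stand 13 mm farther back than shut.
Start: joints at [-1.383, 0.313, 1.498, -0, 1.331, -0.223], TCP at [209.643, -481.332, 231.294] pointing down, gripper open.
Joint ranges: [-2.94, 2.94], [-0.97, 2.17], [0.19, 2.56], [-1.23, 4.37], [0.02, 3.11], [-2.88, 2.88]. Speed limits (rad/s): [2.39, 2.39, 3.01, 3.14, 3.14, 3.14].

### API

Orientations are given as a unit quaternion [x, y, z, w].
In Python, from rig import telemetry, imaging, order, r gives the robot as it stands. The module is installed in compiled form; this text tells all that it offers.
- The arm moves only by the tool drive_tool, never from a script. Its argument "rows" is a list of rows, each an object with "delta_pos": the shift along the world's x, y, z in cm, a list of three; "turn": the turn, a rotation vector about the world's x, y, z in degrees, a list of three; "gripper": the finger opening in cm, from 0 to 8.54. A call has 1 to 5 rows; each row shifts and turns the commanded pose from where the row before left it; what a row does not reach is not made up. A row lasts 1/10 s, in which the tool goes at most 50 mm and 8.59 degrees, less where a joint would pass 70% of its speed; a pose out of reach is approached as far as the arm can. A call with a gripper value outside its range is refused whole. The fingers move at their own pace and stop on an object; "newtons" is the grip in N (left out, the last holds). Time passes only in rows, so rows that do not move let the fingers close. It gives the time, the measured TCP pose, the force and the opening at its end, in the units of the state.
- telemetry.get_state(): the state, without advancing time (a new reading comes with each control period).
- imaging.get_image(name): name is "scene" or "top"; returns a dict with "image" (384x512x3 uint8, red, green, blue), "range_z" (384x512 float32, mm along the optical axis (not along the pixel's ray), 0 where there is no reading), "fov_y" (degrees; the focal length in pixels is half the picture's height over the tangent of half this angle, whatever the lens; pixels are square), "cx", "cy" (the principal point, pixels), "R" (3x3) and "t" (3): a world point X has camera coordinates R X + t. Camera axes: x right, y down, z forward; pixel columns grow to the right and rows downward; lengths in mm; the calibration is good to about 2 mm. A picture is of the moment at which its call begins.
- order.job_done(): hands the job in, once; it reports no verdict.
The state is a dict: "time": time; "joint_pos": joint angles; "dq": joint speeds; "joint_torque": joint torques, N m; "eef_pos": TCP position; "ee_rot": TCP orientation; "wrist_force": force on the tool from outside, world axes, zero at the start; "wrist_torque": the same for the moment, N m; "opening": opening from 0.0 (shut) to 1.0 (fully open).
Only numpy, scipy, OpenCV 4.12 (cv2) and the standard library are available. Lean on these libraries where they do the work, as an engineer would, in place of code of your own. Each camera call takes 0.05 s, during which the arm holds its last target. There are 200 camera calls.

### The job

The power inverter on the bench is being tested with its cover off: draw the insulated stylus out of the driver rack, reach its tip down through the grommeted access hole in the inverter's guard, and feel gently for the reset switch beneath, whose depth is not known. Press the switch in until it stops, without forcing anything, and finish while the gripper is still holding the stylus on it so that it stays fully in. Keep the gripper off the live inverter, and leave the other tools in their rack and the other things on the bench where they are.

Things in the scene. Friction and masses are not known exactly. Their poses are not given: they have to be found in the camera images.
- inverter: Opened inverter, fixed, 300 long x 138 x 162 mm high. Origin: centre of underside; x from black front panel (knob, sockets) at -x to fan panel at +x. An aluminium guard (146 x 124 x 4 mm, top 155 mm above the bench, 2 mm screw heads on it) covers the rear half; end panels reach 162 mm. The access hole has a black rubber grommet; two plain 7 mm holes nearer the fan panel are not it.
- access_hole (a point): Centre of the grommeted hole's mouth, 157 mm above the bench, at x = +55, y = +22 mm in the inverter's frame; z up. Vertical bore 14 mm in diameter, 6 mm long, open below. Centred straight below is the reset switch: a round flat cap 12 mm across whose top rests 18 to 36 mm below this point (differs from unit to unit, not reported).
- reset_switch (a joint): How far the reset switch's cap is pressed down, in m: 0 released, 0.005 fully in against its hard stop. A spring returns it: about 2.4 N starts it moving, about 5.4 N brings it to the stop; it does not latch.
- stylus: Insulated stylus (25 to 49 g) upright in a rack hole. Black round handle 16 mm in diameter, 70 mm long (top 6 mm narrower), its 22 mm foot flange (4 mm thick) resting on the rack's top plate; below, a straight grey plastic shaft 5 mm in diameter, 85 mm long. Slimmest handle and longest shaft in the rack. Origin: centre of the flange's underside, 100 mm above the bench; z up the handle.
- stylus_grip (a point): Point on the axis of the stylus's handle, 32 mm above the origin (132 mm above the bench at the start): the place to take it, with 25 mm free beside it on both sides across the rack's row.
- stylus_tip (a point): Centre of the flat lower end of the stylus's shaft, 85 mm below the origin (117 mm below stylus_grip).
- rack: Plywood driver rack, fixed, 250 x 60 mm, 100 mm high: base, two end boards and a 6 mm top plate with four 12 mm holes in a row at x = -90, -30, +30, +90 mm. Origin: centre of its underside; x along the row. The stylus and three other drivers stand in the holes, in any order; handles reach at most 70 mm above the top plate.
- screwdriver: Flat screwdriver standing in the rack: black handle 28 mm in diameter and 64 mm long with two rubber rings, 7 mm steel shaft 77 mm long. Origin on the rack's top plate. To be left in place.
- nut_driver: Nut driver standing in the rack: black handle 25 mm in diameter and 68 mm long, 6 mm steel shaft with a 10 mm socket end, 78 mm long. Origin on the rack's top plate. To be left in place.
- stubby: Stubby screwdriver standing in the rack: black handle 30 mm in diameter and 42 mm long, 6 mm steel shaft 38 mm long. Origin on the rack's top plate. To be left in place.
- multimeter: Grey multimeter lying on the bench, 185 x 88 x 50 mm. Origin: centre of its underside. To be left in place.
- mug: Blue mug, 82 mm in diameter, 95 mm high. Origin: centre of its underside. To be left in place.
- solder_spool: Spool of solder standing on its flange, 56 mm in diameter, 42 mm high. Origin: centre of its underside. To be left in place.
- capacitor: Removed electrolytic capacitor standing on the bench between inverter and rack, 30 mm in diameter, 45 mm high. Origin: centre of its underside. To be left in place.
Mind the look-alikes: they are no part of the job. Leave any pink look-alike of the stylus alone.

How it is judged:
By the outcome, as a careful person would: the job done as asked, in the order asked, and still so for the second after the job is handed in, while the arm keeps its last pose, push and grip.
It also fails if it takes over 40 s, if anything falls off the work surface, if the arm or the gripper's body presses on something with over 40 N, if the wrist force passes 120 N, or if a joint passes its speed limit or range.

## Working session

There is one attempt and no reset: what is moved stays moved. The work goes in short steps, Python scripts to look and compute and a tool call to move; the robot and the scene stay as the last step left them, time stands still between calls to the robot, and variables do not carry over. Pictures are saved under pics/ and viewed, about 8 in all and at most 12, crops included, and the job is handed in when it is done.

Besides the shell and the picture viewer there is one more tool, called as name([rows], argument=value, ...), one row to a line, values as JSON. drive_tool: Moves the arm, as the interface text tells. Its arguments: {"type":"object","properties":{"rows":{"type":"array","items":{"type":"object","properties":{"delta_pos":{"type":"array","items":{"type":"number"}},"turn":{"type":"array","items":{"type":"number"}},"gripper":{"type":"number"}}}},"newtons":{"type":"number"}},"required":["rows"]}

```bash
mkdir -p pics
cat > h.py <<'E'
import numpy as np, cv2
from rig import telemetry, imaging, order, r
def cam(n):
    d=imaging.get_image(n); d['f']=192/np.tan(np.radians(d['fov_y'])/2); d['R']=np.array(d['R']); d['t']=np.array(d['t']); return d
def ray(d,u,v):
    c=np.array([(u-d['cx'])/d['f'],(v-d['cy'])/d['f'],1]); return -d['R'].T@d['t'], d['R'].T@c
def onz(d,u,v,z):
    o,k=ray(d,u,v); return o+k*(z-o[2])/k[2]
def proj(d,X):
    c=d['R']@np.array(X,float)+d['t']; return c[:2]/c[2]*d['f']+[d['cx'],d['cy']]
def cloud(d):
    v,u=np.mgrid[:384,:512]; z=d['range_z']; c=np.stack([(u-d['cx'])/d['f']*z,(v-d['cy'])/d['f']*z,z],-1)
    return (c-d['t'])@d['R']
E
python3 - <<'E'
from h import *
for n in('scene','top'):
    d=cam(n); cv2.imwrite(f'pics/{n}1.png',cv2.resize(d['image'][:,:,::-1],(800,600),interpolation=cv2.INTER_CUBIC)); np.save(n+'.npy',d,allow_pickle=True)
    print(n,d['fov_y'],d['cx'],d['cy'],-d['R'].T@d['t'],d['R'][2])
s=telemetry.get_state();print(s,r.grip_depth)
E
```

```text
scene 44.44696111722243 256.7557269134544 191.53654275240515 [1251.67205587  561.1719576   669.34063891] [-0.65471891 -0.54994231 -0.51856205]
top 42.28932591912654 259.5257883136355 203.30250227695973 [ 458.2214114    28.37490145 1331.90092818] [ 0.07904345 -0.01434771 -0.99676792]
{'time': 0.1, 'joint_pos': array([-1.38342654e+00,  3.13419318e-01,  1.49838819e+00, -8.65274881e-06,
        1.33100851e+00, -2.23403205e-01]), 'dq': array([-8.26152221e-05, -1.05523736e-03, -2.05372014e-03,  1.07714035e-03,
        2.70578547e-04,  1.37958074e-03]), 'joint_torque': array([ 2.05400916e-03, -4.12899578e+01, -2.60141855e+01, -2.01747989e-04,
        3.02082328e-03, -3.35248309e-06]), 'eef_pos': array([ 209.58108976, -481.08916382,  230.76918293]), 'ee_rot': array([ 9.78981840e-01,  2.03946518e-01,  6.81858012e-06, -6.11656092e-04]), 'wrist_force': array([-0.05804182, -0.4835985 ,  0.73169297]), 'wrist_torque': array([ 0.02184793,  0.01267882, -0.04929515]), 'opening': 1.0020189345581239} -18.700000000000003
```

View pics/scene1.png

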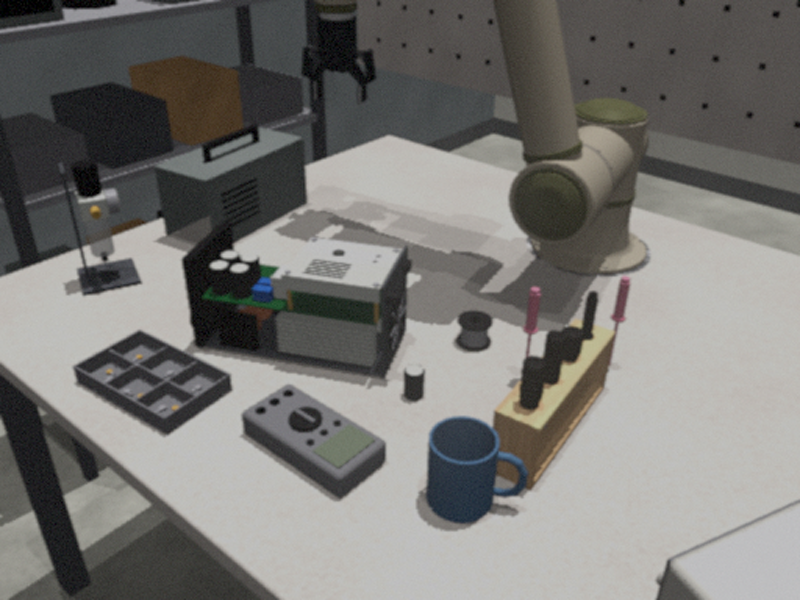

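View pics/top1.png

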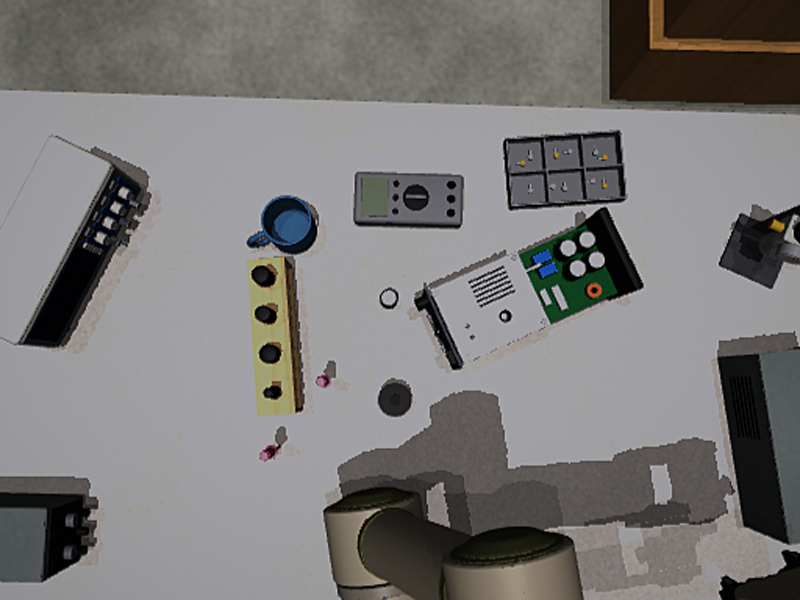

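The rack holds four black handles in the top picture (800 px scale): (263,275), (266,314), (270,353) and (272,392). There are also pink look-alikes at (323,380) and (269,453). The slimmest handle is (272,392), at the robot-side end, so that is my choice. The grommet is at (505,316), and the two plain holes are at (467,325) and (473,337). Next I'll check the choice in a close crop and measure.

Run:
```python
from h import *
T=np.load('top.npy',allow_pickle=True).item();S=np.load('scene.npy',allow_pickle=True).item()
k=.64
for n,p,z in [('h1',(263,275),170),('h2',(266,314),170),('h3',(270,353),170),('sty',(272,392),170),('pinkA',(323,380),170),('pinkB',(269,453),170),('grom',(505,316),157),('spool',(395,397),42),('cap',(389,298),45)]:
    u,v=p[0]*k,p[1]*k; P=cloud(T)[int(v)-5:int(v)+6,int(u)-5:int(u)+6].reshape(-1,3)
    X=onz(T,u,v,z); print(n,X.round(),'zmax',P[:,2].max().round(),'scene px',(proj(S,X)/k).round())
a=T['image'][225:305,150:230,::-1]; b=T['image'][180:230,285:345,::-1]
c=S['image'][170:270,310:410,::-1]; e=S['image'][145:200,170:265,::-1]
R=lambda i:cv2.resize(i,(390,290),interpolation=cv2.INTER_CUBIC)
cv2.imwrite('pics/crop.png',np.vstack([np.hstack([R(a),R(b)]),np.hstack([R(c),R(e)])]))
```

```text
h1 [609. 228. 170.] zmax 1332.0 scene px [535. 352.]
h2 [550. 221. 170.] zmax 1332.0 scene px [555. 330.]
h3 [492. 213. 170.] zmax 147.0 scene px [573. 308.]
sty [434. 207. 170.] zmax 1332.0 scene px [591. 290.]
pinkA [454. 132. 170.] zmax 1332.0 scene px [535. 277.]
pinkB [344. 208. 170.] zmax 1332.0 scene px [621. 266.]
grom [ 558. -140.  157.] zmax 159.0 scene px [342. 251.]
spool [428.  24.  42.] zmax 48.0 scene px [476. 319.]
cap [592.  38.  45.] zmax 51.0 scene px [417. 368.]
```

View pics/crop.png

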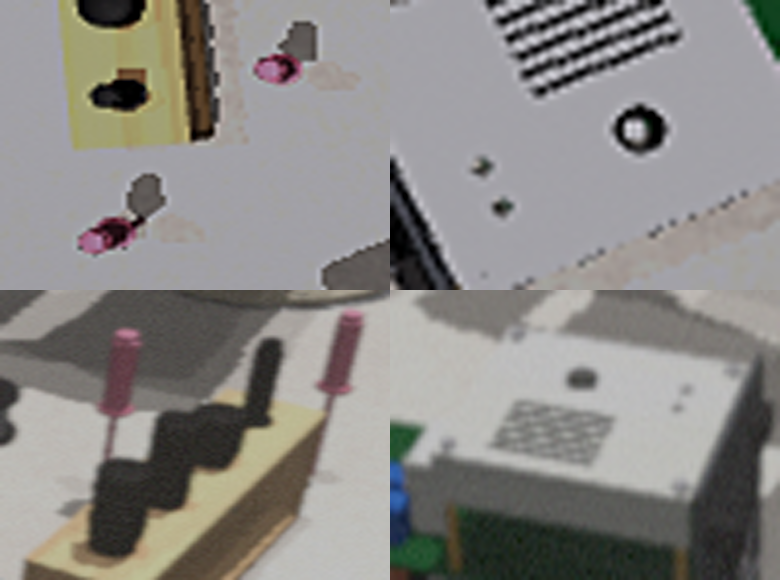

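The crop confirms the choice: the slim handle with a foot flange is the end one in the rack. In the top-right panel the grommeted hole, with the pale cap visible in it, is at (640,130), and it is distinct from the two small holes. Next come exact measurements across the two views.

```bash
cat >> h.py <<'E'
def tri(rays):
    A=0;b=0
    for o,k in rays:
        k=k/np.linalg.norm(k);M=np.eye(3)-np.outer(k,k);A=A+M;b=b+M@o
    X=np.linalg.solve(A,b); return X,[np.linalg.norm((np.eye(3)-np.outer(k,k)/(k@k))@(X-o)) for o,k in rays]
def blobs(d,mask,box):
    u0,v0,u1,v1=box; m=np.zeros((384,512),np.uint8); m[v0:v1,u0:u1]=mask[v0:v1,u0:u1]
    n,l,s,c=cv2.connectedComponentsWithStats(m); o=sorted(range(1,n),key=lambda i:-s[i,4]); return [(l==i,s[i],c[i]) for i in o]
E
python3 - <<'E'
from h import *
T=np.load('top.npy',allow_pickle=True).item();S=np.load('scene.npy',allow_pickle=True).item()
def bright(d): return d['image'].max(2)
# grommet: hull-filled dark blob
C={}
for n,d,box,th in(('T',T,(312,192,334,212),110),('S',S,(205,153,228,170),130)):
    m,s,c=blobs(d,bright(d)<th,box)[0]
    cn=cv2.convexHull(np.argwhere(m)[:,::-1].astype(np.int32)); M=cv2.moments(cn); e=(M['m10']/M['m00'],M['m01']/M['m00'])
    C[n]=e; print('grom',n,s,c,e,onz(d,*e,157))
print('grom tri',tri([ray(T,*C['T']),ray(S,*C['S'])]))
# stylus
m,s,c=blobs(T,bright(T)<70,(164,240,182,260))[0]; print('styT',s,c)
cn=np.argwhere(m)[:,::-1]; print('u',cn[:,0].min(),cn[:,0].max(),'v',cn[:,1].min(),cn[:,1].max())
for v in range(s[1],s[1]+s[3]):
    print(v,''.join('%4d'%x for x in bright(T)[v,162:186]))
ms,ss,cs=blobs(S,bright(S)<75,(366,183,386,218))[0]; print('styS',ss,cs)
for v in range(184,220,3):
    q=np.where(ms[v])[0]; print(v,q.min() if len(q) else 0,q.max() if len(q) else 0)
# rack top
i=cv2.cvtColor(T['image'],cv2.COLOR_RGB2HSV); y=((i[...,0]>18)&(i[...,0]<35)&(i[...,1]>70)&(i[...,2]>130)).astype(np.uint8)
m,s,c=blobs(T,y,(140,150,210,280))[0]
P=np.array([onz(T,u,v,100)[:2] for v,u in np.argwhere(m)],np.float32); print('rack',cv2.minAreaRect(P))
# pinks
for d,bs in((T,[(198,232,215,252),(160,280,185,300)]),(S,[(332,180,350,215),(390,173,408,210)])):
    i=d['image'].astype(int); pk=(i[...,0]-i[...,1]>30)
    for b in bs:
        m,s,c=blobs(d,pk,b)[0]; print('pink',s,c)
E
```

```text
grom T [319 198   9   9  40] [323.225 202.   ] (323.0, 202.0) [ 558.56808037 -139.48474426  157.        ]
grom S [213 160   7   4  24] [216.20833333 161.625     ] (216.14583333333331, 161.57291666666666) [ 564.65586948 -141.39883407  157.        ]
grom tri (array([ 560.51895111, -141.86644745,  154.76691829]), [np.float64(2.6758122902761485), np.float64(2.6758122902761348)])
styT [169 247  11   8  77] [174.12987013 250.62337662]
u 169 179 v 247 254
247  172 160 162 162 161 162 164 170 157 165 173  37   0   5   7   6  70 114 175 165 162 162 162 162
248  172 161 162 161 161 164 171 166  50  65  44   0   0   0   0   4   6  54 179 166 161 163 162 162
249  171 162 161 162 162 167 170  66   4  14  15   7   1   0   3   0   0  10 174 169 162 163 162 162
250  171 162 161 161 163 172 110   9  22  31  37  17  10   1   4   1   0  36 119 170 162 163 162 162
251  170 162 161 162 163 173  77  16  27  34  40  43  11   0   1   0   2  32 119 170 164 162 162 162
252  169 161 161 161 164 170 137  15  26  35  42  30  30   0   0   0   6  16 131 168 163 162 165 162
253  169 177 161 162 162 166 181  32  24  26  34   0   5   0   0   9  33  69 177 167 161 162 164 161
254  168 176 160 162 162 163 172 130  72  59  60  34  25  10  13  33 111 180 169 163 162 163 162 162
styS [366 187  16  31 225] [374.94666667 204.47555556]
184 0 0
187 378 380
190 376 381
193 376 381
196 375 380
199 375 380
202 374 379
205 374 379
208 373 378
211 366 377
214 366 378
217 366 372
rack ((522.3345336914062, 224.48309326171875), (248.66998291015625, 58.953155517578125), 6.31082820892334)
pink [202 240  10   9  58] [206.48275862 243.67241379]
pink [166 285  12  10  61] [171.1147541  289.80327869]
pink [336 183  10  31 158] [341.02531646 197.5443038 ]
pink [392 177  11  29 107] [397.76635514 191.55140187]
```

Run:
```python
from h import *
T=np.load('top.npy',allow_pickle=True).item();S=np.load('scene.npy',allow_pickle=True).item()
# subpixel darkness centroid of grommet ring (annulus outline) 
for n,d,(u0,v0,u1,v1) in(('T',T,(316,195,331,210)),('S',S,(209,156,224,168))):
    g=cv2.cvtColor(d['image'],cv2.COLOR_RGB2GRAY)[v0:v1,u0:u1]; bg=np.median(g)
    b=cv2.resize(g,None,fx=8,fy=8,interpolation=cv2.INTER_CUBIC); m=(b<bg*.72).astype(np.uint8)
    cs,_=cv2.findContours(m,0,2); c=max(cs,key=cv2.contourArea); e=cv2.fitEllipse(c); uv=((e[0][0]-3.5)/8+u0,(e[0][1]-3.5)/8+v0)
    print(n,bg,uv,np.array(e[1])/8,e[2],onz(d,*uv,157),onz(d,*uv,155))
print('stylus top from T',onz(T,171.3,251.2,170),'rack hole proj T',proj(T,[433,214.6,170]))
# scene handle axis at rows
for v,u in((193,378.5),(202,376.5),(208,375.5)):
    o,k=ray(S,u,v); t=(433-o[0])/k[0]; print('S axis at x=433:',o+k*t)
print('proj S',proj(S,[433,214.6,170]),proj(S,[433,214.6,132]),proj(S,[433,214.6,104]))
for a,b in(((204.5,243.5),(342.5,184.5)),((168,290.5),(400.5,177.5))): print('pink top',tri([ray(T,*a),ray(S,*b)]))
```

```text
T 162.0 (322.97394132614136, 201.8971300125122) [8.12294579 8.15534115] 153.78651428222656 [ 558.81202475 -139.41878726  157.        ] [ 558.98325725 -139.70441762  155.        ]
S 188.0 (216.33085441589355, 161.50778532028198) [4.08764696 7.46732616] 89.30625915527344 [ 564.13380568 -141.30634291  157.        ] [ 561.44989502 -144.04857434  155.        ]
stylus top from T [433.23304043 213.74527163 170.        ] rack hole proj T [170.9274004  251.29134548]
S axis at x=433: [433.         210.74155794 152.64370323]
S axis at x=433: [433.         209.69431575 129.57125389]
S axis at x=433: [433.         209.731938   114.18939428]
proj S [381.3641281  186.57213049] [378.72988538 201.85743357] [376.85400888 212.74228509]
pink top (array([453.96603698, 137.15227917, 154.13451522]), [np.float64(1.9730767581124493), np.float64(1.9730767581124384)])
pink top (array([342.04771573, 218.65855708, 154.86059547]), [np.float64(1.7328897371540544), np.float64(1.732889737154016)])
```

drive_tool([
  {"delta_pos": [1.2, 3.8, 1], "turn": [0, 0, -4], "gripper": 3.4},
  {"delta_pos": [1.2, 3.8, 1], "turn": [0, 0, -4], "gripper": 3.4},
  {"delta_pos": [1.2, 3.8, 1], "turn": [0, 0, -4], "gripper": 3.4},
  {"delta_pos": [1.2, 3.8, 0], "turn": [0, 0, -4], "gripper": 3.4},
  {"delta_pos": [1.2, 3.8, 0], "turn": [0, 0, -1.2], "gripper": 3.4},
], newtons=60)

```text
time: 0.6
eef_pos: [269.8, -289.7, 261.3]
ee_rot: [0.999, 0.054, 0.0, 0.0]
wrist_force: [0.8, -0.1, -0.3]
opening: 0.398
```

drive_tool([
  {"delta_pos": [1.3, 4, 0], "turn": [0, 0, 0], "gripper": 3.4},
  {"delta_pos": [1.3, 4, 0], "turn": [0, 0, 0], "gripper": 3.4},
  {"delta_pos": [1.3, 4, 0], "turn": [0, 0, 0], "gripper": 3.4},
  {"delta_pos": [1.3, 4, 0], "turn": [0, 0, 0], "gripper": 3.4},
  {"delta_pos": [1.3, 4, 0], "turn": [0, 0, 0], "gripper": 3.4},
])

```text
time: 1.1
eef_pos: [334.7, -89.6, 261.3]
ee_rot: [0.998, 0.055, 0.0, 0.0]
wrist_force: [0.6, -0.0, -1.5]
opening: 0.399
```

drive_tool([
  {"delta_pos": [1.3, 4, 0], "turn": [0, 0, 0], "gripper": 3.4},
  {"delta_pos": [1.3, 4, 0], "turn": [0, 0, 0], "gripper": 3.4},
  {"delta_pos": [1.3, 4, 0], "turn": [0, 0, 0], "gripper": 3.4},
  {"delta_pos": [1.3, 4, 0], "turn": [0, 0, 0], "gripper": 3.4},
  {"delta_pos": [1.3, 4, 0], "turn": [0, 0, 0], "gripper": 3.4},
])

```text
time: 1.6
eef_pos: [399.7, 110.6, 261.2]
ee_rot: [0.998, 0.055, -0.0, 0.0]
wrist_force: [1.7, -0.2, -0.2]
opening: 0.399
```

drive_tool([
  {"delta_pos": [1.3, 4, 0], "turn": [0, 0, 0], "gripper": 3.4},
  {"delta_pos": [1.3, 4, 0], "turn": [0, 0, 0], "gripper": 3.4},
  {"delta_pos": [0, 0, 0], "turn": [0, 0, 0], "gripper": 3.4},
  {"delta_pos": [0, 0, 0], "turn": [0, 0, 0], "gripper": 3.4},
])

```text
time: 2.0
eef_pos: [425.3, 189.0, 260.8]
ee_rot: [0.998, 0.056, -0.001, 0.0]
wrist_force: [1.3, -0.4, -0.4]
opening: 0.397
```

drive_tool([
  {"delta_pos": [0.9, 2.45, 0], "turn": [0, 0, 0], "gripper": 3.4},
  {"delta_pos": [0, 0, -3.5], "turn": [0, 0, 0], "gripper": 3.4},
  {"delta_pos": [0, 0, -3.5], "turn": [0, 0, 0], "gripper": 3.4},
  {"delta_pos": [0, 0, 0], "turn": [0, 0, 0], "gripper": 3.4},
  {"delta_pos": [0, 0, 0], "turn": [0, 0, 0], "gripper": 3.4},
])

```text
time: 2.5
eef_pos: [434.9, 212.3, 192.4]
ee_rot: [0.999, 0.055, 0.0, 0.0]
wrist_force: [0.5, -0.0, 1.4]
opening: 0.398
```

Run:
```python
from h import *
s=telemetry.get_state(); p=s['eef_pos']; print(p)
S=cam('scene'); c=[330,130,430,230]; k=6
im=cv2.resize(S['image'][130:230,330:430,::-1],None,fx=k,fy=k,interpolation=cv2.INTER_CUBIC)
for q,col in((p,(0,0,255)),([p[0],p[1],132],(0,255,0)),([p[0],p[1],170],(255,0,0))):
    a=(proj(S,q)-[330,130]+.5)*k; cv2.circle(im,tuple(int(x) for x in a),4,col,-1); print(a)
cv2.imwrite('pics/ap.png',im)
```

```text
[434.93640348 212.34747661 192.35821626]
[312.20655498 286.67775853]
[287.06903639 434.0907037 ]
[302.70879291 342.3751049 ]
```

View pics/ap.png

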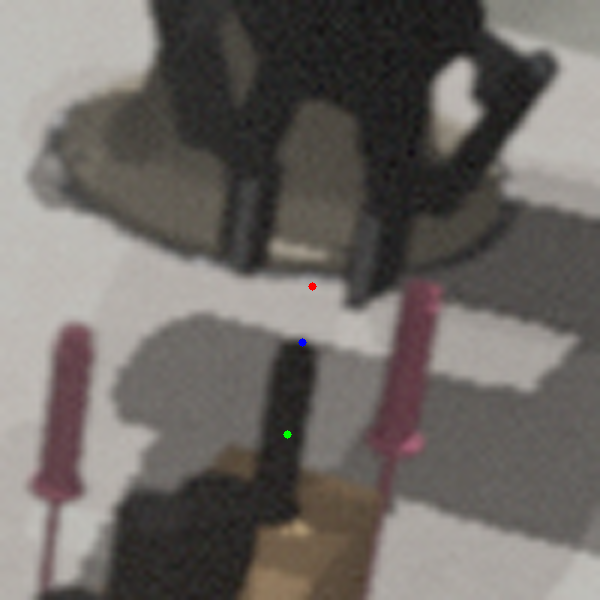

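The scene crop shows the jaws straddling the slim handle, with the handle top at (297,345) and the jaw midpoint at about (303,284). The pink look-alikes at (70,400) and (410,360) are well clear. I'll shift y by +1 mm, then descend.

drive_tool([
  {"delta_pos": [-0.05, 0.1, -2], "turn": [0, 0, 0], "gripper": 3.4},
  {"delta_pos": [0, 0, -2], "turn": [0, 0, 0], "gripper": 3.4},
  {"delta_pos": [0, 0, -2], "turn": [0, 0, 0], "gripper": 3.4},
  {"delta_pos": [0, 0, -1.85], "turn": [0, 0, 0], "gripper": 3.4},
  {"delta_pos": [0, 0, 0], "turn": [0, 0, 0], "gripper": 3.4},
])

```text
time: 3.05
eef_pos: [434.1, 213.8, 112.8]
ee_rot: [0.998, 0.055, -0.0, 0.0]
wrist_force: [-1.0, -0.8, 0.7]
opening: 0.398
```

drive_tool([
  {"delta_pos": [0, 0, 0], "gripper": 2.2},
  {"delta_pos": [0, 0, 0], "gripper": 1.2},
  {"delta_pos": [0, 0, 0], "gripper": 0.8},
  {"delta_pos": [0, 0, 0], "gripper": 0.8},
  {"delta_pos": [0, 0, 0], "gripper": 0.8},
], newtons=60)

```text
validation failed for argument at $.ro...
```

drive_tool([
  {"delta_pos": [0, 0, 0], "turn": [0, 0, 0], "gripper": 2.2},
  {"delta_pos": [0, 0, 0], "turn": [0, 0, 0], "gripper": 1.2},
  {"delta_pos": [0, 0, 0], "turn": [0, 0, 0], "gripper": 0.8},
  {"delta_pos": [0, 0, 0], "turn": [0, 0, 0], "gripper": 0.8},
  {"delta_pos": [0, 0, 0], "turn": [0, 0, 0], "gripper": 0.8},
], newtons=60)

```text
time: 3.55
eef_pos: [435.2, 214.3, 114.7]
ee_rot: [0.998, 0.055, 0.002, -0.0]
wrist_force: [-0.9, -2.0, 8.0]
opening: 0.169
```

drive_tool([
  {"delta_pos": [0, 0, 0], "turn": [0, 0, 0], "gripper": 0.8},
  {"delta_pos": [0, 0, 0], "turn": [0, 0, 0], "gripper": 0.8},
  {"delta_pos": [0, 0, 1], "turn": [0, 0, 0], "gripper": 0.8},
  {"delta_pos": [0, 0, 1], "turn": [0, 0, 0], "gripper": 0.8},
])

```text
time: 3.95
eef_pos: [434.3, 214.2, 134.1]
ee_rot: [0.998, 0.055, 0.0, -0.0]
wrist_force: [0.1, -0.1, -0.3]
opening: 0.17
```

drive_tool([
  {"delta_pos": [0, 0, 3], "turn": [0, 0, 0], "gripper": 0.8},
  {"delta_pos": [0, 0, 3.5], "turn": [0, 0, 0], "gripper": 0.8},
  {"delta_pos": [0, 0, 3.5], "turn": [0, 0, 0], "gripper": 0.8},
  {"delta_pos": [0, 0, 3.5], "turn": [0, 0, 0], "gripper": 0.8},
  {"delta_pos": [0, 0, 3], "turn": [0, 0, 0], "gripper": 0.8},
])

```text
time: 4.45
eef_pos: [433.9, 214.2, 300.9]
ee_rot: [0.998, 0.055, 0.001, -0.0]
wrist_force: [-0.6, 0.3, 0.2]
opening: 0.169
```

Run:
```python
from h import *
s=telemetry.get_state(); p=s['eef_pos']; print(p,s['wrist_force'],s['opening'])
S=cam('scene'); k=5; u0,v0=330,90
im=cv2.resize(S['image'][v0:v0+110,u0:u0+110,::-1],None,fx=k,fy=k,interpolation=cv2.INTER_CUBIC)
for dz in(18.7,0,-30,-50,-70,-98.3):
    a=(proj(S,p+[0,0,dz])-[u0,v0]+.5)*k; cv2.circle(im,tuple(int(x) for x in a),2,(0,0,255),-1); print(dz,a)
cv2.imwrite('pics/lift.png',im)
```

```text
[433.93494995 214.17835315 300.90034321] [-0.55241331  0.31665314  0.17792398] 0.16947743340246152
18.7 [314.61456848 152.66011512]
0 [306.9268152  197.39395311]
-30 [294.9274132  267.21660283]
-50 [287.14771657 312.48544478]
-70 [279.53724687 356.7695816 ]
-98.3 [269.04699886 417.81069952]
```

View pics/lift.png

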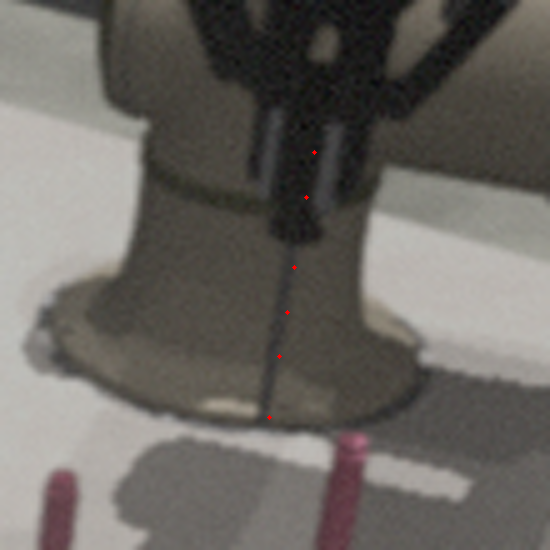

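The stylus is held upright. The shaft runs from (292,250) to the tip at (266,415), parallel to the predicted axis and about 1 px left of it, which is the scene camera's bias. Now I'll carry it over the hole.

drive_tool([
  {"delta_pos": [1.27, -3.54, 0], "turn": [0, 0, 0], "gripper": 0.8},
  {"delta_pos": [1.27, -3.54, 0], "turn": [0, 0, 0], "gripper": 0.8},
  {"delta_pos": [1.27, -3.54, 0], "turn": [0, 0, 0], "gripper": 0.8},
  {"delta_pos": [1.27, -3.54, 0], "turn": [0, 0, 0], "gripper": 0.8},
  {"delta_pos": [1.27, -3.54, 0], "turn": [0, 0, 0], "gripper": 0.8},
])

```text
time: 5.0
eef_pos: [497.8, 35.7, 298.7]
ee_rot: [0.998, 0.055, 0.001, 0.0]
wrist_force: [0.2, 0.3, -0.4]
opening: 0.175
```

drive_tool([
  {"delta_pos": [1.27, -3.54, 0], "turn": [0, 0, 0], "gripper": 0.8},
  {"delta_pos": [1.27, -3.54, 0], "turn": [0, 0, 0], "gripper": 0.8},
  {"delta_pos": [1.27, -3.54, 0], "turn": [0, 0, 0], "gripper": 0.8},
  {"delta_pos": [1.27, -3.54, 0], "turn": [0, 0, 0], "gripper": 0.8},
  {"delta_pos": [1.27, -3.54, 0], "turn": [0, 0, 0], "gripper": 0.8},
])

```text
time: 5.5
eef_pos: [561.3, -141.3, 298.7]
ee_rot: [0.998, 0.055, 0.0, 0.0]
wrist_force: [0.7, 0.5, -0.0]
opening: 0.172
```

drive_tool([
  {"delta_pos": [0, 0, -1], "turn": [0, 0, 0], "gripper": 0.8},
  {"delta_pos": [0, 0, -1], "turn": [0, 0, 0], "gripper": 0.8},
  {"delta_pos": [0, 0, -1], "turn": [0, 0, 0], "gripper": 0.8},
  {"delta_pos": [0, 0, 0], "turn": [0, 0, 0], "gripper": 0.8},
  {"delta_pos": [0, 0, 0], "turn": [0, 0, 0], "gripper": 0.8},
])

```text
time: 6.0
eef_pos: [561.1, -139.0, 268.1]
ee_rot: [0.998, 0.056, 0.0, 0.0]
wrist_force: [-0.8, -0.0, -0.2]
opening: 0.172
```

Run:
```python
from h import *
s=telemetry.get_state(); p=s['eef_pos']; print(p,s['wrist_force'],s['opening'])
S=cam('scene'); k=9; u0,v0=185,110
im=cv2.resize(S['image'][v0:v0+66,u0:u0+66,::-1],None,fx=k,fy=k,interpolation=cv2.INTER_CUBIC)
for dz in(-20,-98.3): print(dz,(proj(S,p+[0,0,dz])-[u0,v0]+.5)*k)
print('at 157',(proj(S,[p[0],p[1],157])-[u0,v0]+.5)*k,'hole',(np.array([216.33,161.51])-[u0,v0]+.5)*k)
cv2.imwrite('pics/hov.png',im)
```

```text
[ 561.05227877 -139.04698465  268.1422732 ] [-0.83548647 -0.03836583 -0.151457  ] 0.17180621859086145
-20 [289.28843465 142.27930834]
-98.3 [299.40172092 422.62679908]
at 157 [300.98935837 466.6372387 ] hole [286.47 468.09]
```

View pics/hov.png

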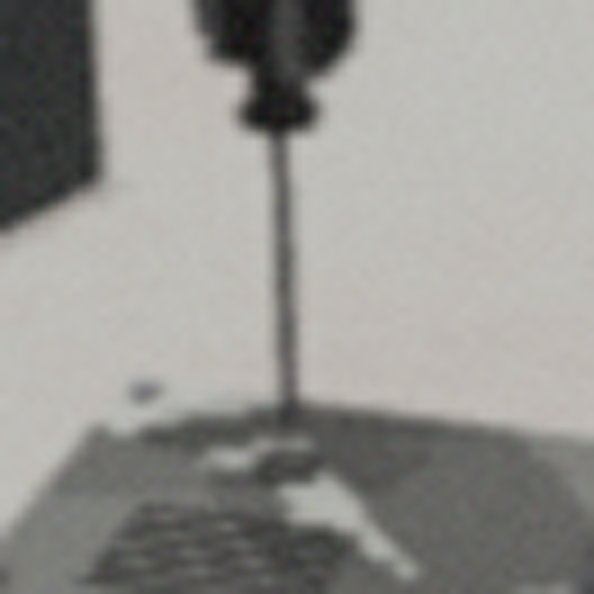

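The shaft hangs above the grommet: the tip is at about (290,425) and the hole at (286,468). After removing the camera bias the lateral error is about 1 mm, so I'll move y by −1.1 mm and feel downwards.

drive_tool([
  {"delta_pos": [0, -0.11, -0.4], "turn": [0, 0, 0], "gripper": 0.8},
  {"delta_pos": [0, 0, -0.4], "turn": [0, 0, 0], "gripper": 0.8},
  {"delta_pos": [0, 0, -0.3], "turn": [0, 0, 0], "gripper": 0.8},
  {"delta_pos": [0, 0, -0.2], "turn": [0, 0, 0], "gripper": 0.8},
  {"delta_pos": [0, 0, 0], "turn": [0, 0, 0], "gripper": 0.8},
])

```text
time: 6.55
eef_pos: [561.1, -140.9, 254.5]
ee_rot: [0.998, 0.055, -0.0, -0.0]
wrist_force: [-0.2, 0.1, 0.0]
opening: 0.169
```

drive_tool([
  {"delta_pos": [0, 0, -0.2], "turn": [0, 0, 0], "gripper": 0.8},
  {"delta_pos": [0, 0, 0], "turn": [0, 0, 0], "gripper": 0.8},
])

```text
time: 6.75
eef_pos: [561.1, -140.9, 252.6]
ee_rot: [0.998, 0.055, -0.0, -0.0]
wrist_force: [-0.1, -1.2, 0.3]
opening: 0.172
```

drive_tool([
  {"delta_pos": [0, 0, -0.2], "turn": [0, 0, 0], "gripper": 0.8},
  {"delta_pos": [0, 0, 0], "turn": [0, 0, 0], "gripper": 0.8},
])

```text
time: 6.95
eef_pos: [561.1, -140.9, 250.5]
ee_rot: [0.998, 0.055, -0.0, -0.0]
wrist_force: [0.1, 1.0, -0.7]
opening: 0.17
```

The tip is about 5 mm inside the bore and nothing is touching. I'll continue in small steps.

drive_tool([
  {"delta_pos": [0, 0, -0.2], "turn": [0, 0, 0], "gripper": 0.8},
  {"delta_pos": [0, 0, -0.2], "turn": [0, 0, 0], "gripper": 0.8},
  {"delta_pos": [0, 0, 0], "turn": [0, 0, 0], "gripper": 0.8},
])

```text
time: 7.25
eef_pos: [561.0, -140.9, 246.4]
ee_rot: [0.998, 0.055, -0.0, -0.0]
wrist_force: [0.1, -0.1, -0.4]
opening: 0.167
```

drive_tool([
  {"delta_pos": [0, 0, -0.2], "turn": [0, 0, 0], "gripper": 0.8},
  {"delta_pos": [0, 0, -0.2], "turn": [0, 0, 0], "gripper": 0.8},
  {"delta_pos": [0, 0, 0], "turn": [0, 0, 0], "gripper": 0.8},
])

```text
time: 7.55
eef_pos: [561.0, -140.9, 242.4]
ee_rot: [0.998, 0.055, -0.0, -0.0]
wrist_force: [-0.4, -0.7, 0.0]
opening: 0.171
```

drive_tool([
  {"delta_pos": [0, 0, -0.1], "turn": [0, 0, 0], "gripper": 0.8},
  {"delta_pos": [0, 0, -0.1], "turn": [0, 0, 0], "gripper": 0.8},
  {"delta_pos": [0, 0, 0], "turn": [0, 0, 0], "gripper": 0.8},
])

```text
time: 7.85
eef_pos: [561.1, -140.9, 240.7]
ee_rot: [0.998, 0.055, -0.0, -0.0]
wrist_force: [-0.3, -0.3, -1.0]
opening: 0.175
```

drive_tool([
  {"delta_pos": [0, 0, -0.1], "turn": [0, 0, 0], "gripper": 0.8},
  {"delta_pos": [0, 0, -0.1], "turn": [0, 0, 0], "gripper": 0.8},
  {"delta_pos": [0, 0, 0], "turn": [0, 0, 0], "gripper": 0.8},
])

```text
time: 8.15
eef_pos: [561.1, -140.9, 238.6]
ee_rot: [0.998, 0.055, -0.0, -0.0]
wrist_force: [0.5, 1.0, -0.6]
opening: 0.168
```

drive_tool([
  {"delta_pos": [0, 0, -0.1], "turn": [0, 0, 0], "gripper": 0.8},
  {"delta_pos": [0, 0, -0.1], "turn": [0, 0, 0], "gripper": 0.8},
  {"delta_pos": [0, 0, 0], "turn": [0, 0, 0], "gripper": 0.8},
])

```text
time: 8.45
eef_pos: [561.1, -140.9, 236.6]
ee_rot: [0.998, 0.055, -0.0, -0.0]
wrist_force: [0.4, 0.3, -0.9]
opening: 0.17
```

drive_tool([
  {"delta_pos": [0, 0, -0.1], "turn": [0, 0, 0], "gripper": 0.8},
  {"delta_pos": [0, 0, -0.1], "turn": [0, 0, 0], "gripper": 0.8},
  {"delta_pos": [0, 0, 0], "turn": [0, 0, 0], "gripper": 0.8},
])

```text
time: 8.75
eef_pos: [561.2, -140.9, 235.0]
ee_rot: [0.998, 0.055, 0.0, 0.0]
wrist_force: [-0.7, 0.3, 2.2]
opening: 0.17
```

drive_tool([
  {"delta_pos": [0, 0, -0.1], "turn": [0, 0, 0], "gripper": 0.8},
  {"delta_pos": [0, 0, 0], "turn": [0, 0, 0], "gripper": 0.8},
])

```text
time: 8.95
eef_pos: [561.2, -141.0, 233.9]
ee_rot: [0.998, 0.055, 0.0, 0.0]
wrist_force: [-0.4, 0.6, 3.1]
opening: 0.167
```

drive_tool([
  {"delta_pos": [0, 0, -0.1], "turn": [0, 0, 0], "gripper": 0.8},
  {"delta_pos": [0, 0, 0], "turn": [0, 0, 0], "gripper": 0.8},
])

```text
time: 9.15
eef_pos: [561.2, -141.0, 232.9]
ee_rot: [0.998, 0.055, 0.0, 0.0]
wrist_force: [-0.4, -0.2, 3.7]
opening: 0.171
```

drive_tool([
  {"delta_pos": [0, 0, -0.1], "turn": [0, 0, 0], "gripper": 0.8},
  {"delta_pos": [0, 0, 0], "turn": [0, 0, 0], "gripper": 0.8},
])

```text
time: 9.35
eef_pos: [561.2, -141.0, 231.8]
ee_rot: [0.998, 0.055, 0.0, 0.0]
wrist_force: [-0.2, 0.9, 2.5]
opening: 0.169
```

drive_tool([
  {"delta_pos": [0, 0, -0.1], "turn": [0, 0, 0], "gripper": 0.8},
  {"delta_pos": [0, 0, 0], "turn": [0, 0, 0], "gripper": 0.8},
])

```text
time: 9.55
eef_pos: [561.2, -141.0, 230.8]
ee_rot: [0.998, 0.055, 0.0, 0.0]
wrist_force: [0.4, -0.3, 4.2]
opening: 0.171
```

drive_tool([
  {"delta_pos": [0, 0, -0.05], "turn": [0, 0, 0], "gripper": 0.8},
  {"delta_pos": [0, 0, 0], "turn": [0, 0, 0], "gripper": 0.8},
])

```text
time: 9.75
eef_pos: [561.2, -141.0, 230.5]
ee_rot: [0.998, 0.055, 0.0, 0.0]
wrist_force: [0.7, 1.3, 4.6]
opening: 0.169
```

drive_tool([
  {"delta_pos": [0, 0, -0.05], "turn": [0, 0, 0], "gripper": 0.8},
  {"delta_pos": [0, 0, 0], "turn": [0, 0, 0], "gripper": 0.8},
])

```text
time: 9.95
eef_pos: [561.3, -141.0, 230.4]
ee_rot: [0.998, 0.055, 0.0, 0.0]
wrist_force: [-0.8, 0.0, 6.8]
opening: 0.172
```

drive_tool([
  {"delta_pos": [0, 0, -0.05], "turn": [0, 0, 0], "gripper": 0.8},
  {"delta_pos": [0, 0, 0], "turn": [0, 0, 0], "gripper": 0.8},
  {"delta_pos": [0, 0, 0], "turn": [0, 0, 0], "gripper": 0.8},
])

```text
time: 10.25
eef_pos: [561.4, -141.0, 230.3]
ee_rot: [0.998, 0.055, 0.001, 0.0]
wrist_force: [-1.4, 0.3, 9.4]
opening: 0.171
```

drive_tool([
  {"delta_pos": [0, 0, 0], "turn": [0, 0, 0], "gripper": 0.8},
  {"delta_pos": [0, 0, 0], "turn": [0, 0, 0], "gripper": 0.8},
  {"delta_pos": [0, 0, 0], "turn": [0, 0, 0], "gripper": 0.8},
])

```text
time: 10.55
eef_pos: [561.4, -141.0, 230.3]
ee_rot: [0.998, 0.055, 0.001, 0.0]
wrist_force: [-0.6, 0.0, 10.2]
opening: 0.173
```

The arm stalls at z 230.3 with about 10 N, after roughly 5 mm of travel from first contact. One last look before I hand in.

Run:
```python
from h import *
S=cam('scene'); im=S['image'][100:340,100:420,::-1]
cv2.imwrite('pics/end.png',cv2.resize(im,None,fx=2.5,fy=2.5,interpolation=cv2.INTER_CUBIC))
F=[telemetry.get_state() for _ in range(3)]; print(F[-1]['wrist_force'],F[-1]['eef_pos'],F[-1]['time'])
```

```text
[-1.95871059  1.21212302  9.64543188] [ 561.38659548 -141.02824039  230.30352282] 10.6
```

View pics/end.png

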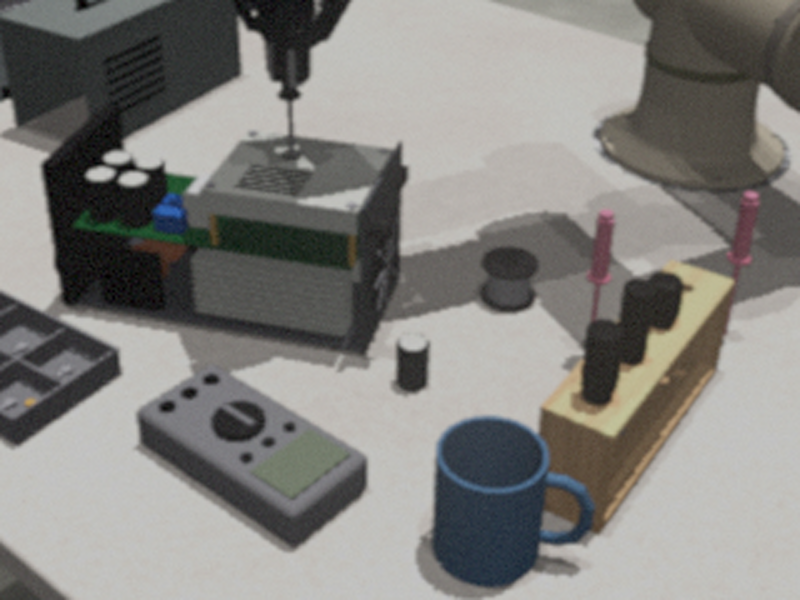

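drive_tool([
  {"delta_pos": [0, 0, 0], "turn": [0, 0, 0], "gripper": 0.8},
  {"delta_pos": [0, 0, 0], "turn": [0, 0, 0], "gripper": 0.8},
  {"delta_pos": [0, 0, 0], "turn": [0, 0, 0], "gripper": 0.8},
  {"delta_pos": [0, 0, 0], "turn": [0, 0, 0], "gripper": 0.8},
  {"delta_pos": [0, 0, 0], "turn": [0, 0, 0], "gripper": 0.8},
])

```text
time: 11.1
eef_pos: [561.4, -141.0, 230.3]
ee_rot: [0.998, 0.055, 0.001, 0.0]
wrist_force: [-1.1, 0.6, 8.8]
opening: 0.171
```

The shaft enters the grommet at (290,150). The other three drivers, both pink look-alikes and everything else on the bench are undisturbed, and the push holds steady.

```bash
python3 -c "
from rig import order; print(order.job_done())"
```

```text
the job is handed in; nothing more can be done
None
```

I drew the stylus from the robot-side end of the rack and lowered its tip through the grommeted hole. I then pressed the reset switch to its stop and handed the job in with the gripper still holding it there, at about 11 s on the clock.

- **Press:** The tip met the cap about 21 mm below the hole's mouth. The arm then travelled about 5 mm and stalled at TCP z 230.3 mm. The push held at about 9–10 N over the last second, above the 5.4 N needed to reach the stop.
- **Clearances:** The last picture shows the shaft going into the grommet with the gripper well above the inverter. The other drivers, both pink look-alikes and the rest of the bench in view look undisturbed.
- **Checks that disagreed:** The two cameras differed by 4–5 mm on the hole's position. I settled it by comparing the stylus with the hole in the scene camera's own picture, and the tip passed the bore without touching. Force readings were noisy, about ±1 N. The switch's position can't be read directly, so "fully in" rests on the travel, the stall and the force.

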